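# Thread a winged canister lid home and swing the keeper over it

## Robot

A 6-joint arm with a two-finger parallel gripper is mounted at the origin on a cart in front of the work surface, level with it; the furniture and walls round the work are solid. World frame = base frame: x ahead of the robot, y to its left, z up, the work surface at z = 0. Lengths are in mm, angles in rad, forces in N, time in s.
With the tool pointing down it reaches from about 375 to 825 mm from the base axis. Payload 5.5 kg.
Tool frame: the origin (TCP) lies midway between the tips of the shut fingers; the grasp point (between the pads) lies 19 mm behind it; z points along the fingers, y is the line along which they close (so a half turn about z gives the same grasp; the last joint's range is limited). The gripper opens to 85 mm and grips with 20 to 120 N. Pads are 22 mm wide; open, the fingers measure 114 mm over their backs; the gripper's body (76 mm by 85 mm) begins 54 mm behind the grasp point. The pads swing forward as they close: fully open they stand 13 mm farther back than shut.
Start: joints at [1.14, 0.314, -0.047, 1.21, 0, 1.571], TCP at [250.555, 545.176, 231.299] pointing down, gripper open.
Joint ranges: [-2.67, 2.67], [-0.69, 1.73], [-1.03, 1.25], [-2.08, 2.16], [-1.42, 1.45], [-3.14, 3.14]. Speed limits (rad/s): [2.39, 2.39, 3.01, 3.14, 3.14, 3.14].

## Interface

Orientations are given as a rotation vector (axis times angle).
In Python, from station import ctrl, eyes, workorder gives the robot as it stands.
- The arm moves only by the tool carry_out, never from a script. Its argument "moves" is a list of rows, each a list of 3 entries, a list of its own where there are three numbers: the shift along the world's x, y, z each as a share of 0.4 m, from -1 to 1, then the turn, a rotation vector about the world's x, y, z each as a share of 360 degrees, from -1 to 1, then the opening, from -1 (shut) to 1 (fully open), so that 0 is half open. A call has 1 to 8 rows; each row is the pose to reach, as a shift and turn from the pose commanded when the call began, turning the shorter way round; what a row does not reach only later rows make up. A row lasts 1/8 s, in which the tool goes at most 62.5 mm and 10.7 degrees, less where a joint would pass 70% of its speed; a pose out of reach is approached as far as the arm can. A call with a number of a shift or a turn outside -1 to 1 is refused whole. A call with a gripper value outside its range is refused whole. The fingers move at their own pace and stop on an object; the grip force is fixed at half the most. Time passes only in rows, so rows that repeat a pose let the fingers close. It gives the time, the measured TCP pose, the force, the opening and the grip force at its end, in the units of the state.
- ctrl.get_state(): the state, without advancing time (a new reading comes with each control period).
- eyes.snapshot(name): name is "scene" or "top"; returns a dict with "img" (480x640x3 uint8, blue, green, red), "K" (3x3 intrinsics, pixels), "D" ([k1, k2, p1, p2, k3] as OpenCV has them; the pictures are not rectified), "rvec" (rotation vector, rad) and "tvec" (3), from world to camera coordinates, as OpenCV has them. Camera axes: x right, y down, z forward; pixel columns grow to the right and rows downward; lengths in mm; the calibration is good to about 2 mm. A picture is of the moment at which its call begins. There is no depth.
- workorder.finish_job(): hands the job in; it is judged then, once.
The state is a dict: "time": time; "joints": joint angles; "joint_vel": joint speeds; "joint_torque": joint torques, N m; "ee_pos": TCP position; "eef_rot": TCP orientation; "wrist_force": force on the tool from outside, world axes, zero at the start; "wrist_torque": the same for the moment, N m; "gripper_width": finger opening in mm; "gripper_force": force on a finger pad.
Only numpy, scipy, OpenCV 4.12 (cv2) and the standard library are available. Lean on these libraries where they do the work, as an engineer would, in place of code of your own. Each camera call takes 0.05 s, during which the arm holds its last target. There are 200 camera calls.

## Task

The three-winged lid of the canister lies loose on top of its threads. Without taking it off, push its wings round backward (anticlockwise seen from above) until it drops into the thread starts, then push them clockwise until the lid is screwed down to its stop, and swing the keeper arm in over the lid as far as it goes. Leave the vials and the beaker standing where they are.

Things in the scene. Friction and masses are not known exactly. Their poses are not given: they have to be found in the camera images.
- canister: Aluminium canister bolted to the bench. Origin at the centre of its underside, z up. Foot plate 112 mm across, 8 mm high, with a 36 mm wide tongue out to the keeper's post; jar body 83 mm across up to 48 mm height; then a threaded neck hidden in the lid. The neck's three thread gaps lie at 0, 120 and 240 degrees from the canister's x axis (anticlockwise from above).
- thread (a point): Point on the canister's axis at the height of the ledges' flat top, 80.5 mm above its origin. The lid's lugs start on top of these ledges. Turned backward they reach the gaps, drop 9.5 mm, and a rib stops them going past; then clockwise they run on 70 to 100 degrees down a groove to a stop. Turned clockwise on top of the ledges they also meet a stop, but the lid then stands 15 mm too high.
- lid: Loose grey lid, 0.3 kg, 84 mm across, 45 mm high plus a 1.5 mm boss; origin at the centre of its underside, z up. Origin height above the canister's origin: 65.5 mm lying on the ledges (start), 56 mm dropped into the thread starts, 50.5 mm fully home. It starts 38 to 84 degrees clockwise of the gaps, drops when within 20 degrees of them, is home 90 degrees clockwise of them.
- wing (a point): Middle of the lid's wing at 180 degrees from the lid's own x axis, 72 mm from the lid's axis, 15 mm above its origin. Equal wings at 60 and 300 degrees. Each is 12 mm thick and reaches from 42 to 86 mm from the axis, 8 to 22 mm above the lid's origin; free space below down to the foot plate. A push of about 1 N turns the lid; it stays where left. Lugs inside at 0, 120, 240 degrees.
- keeper (a joint): Keeper arm's angle about its upright post, rad: 0 points along the canister's own +x (parked), grows anticlockwise seen from above, 1.57 points over the lid's axis, hard stop at 1.6. Starts at 0 to 0.35, stays where left, moves with about 1 N at its knob. It passes 3 mm over a lid that is home and is blocked by the side of one that is not screwed down.
- keeper_pivot (a point): Top of the steel post (16 mm thick) that the keeper arm turns on: 118 mm from the canister's axis in the canister's own -y direction, 98.5 mm above the bench, level with the arm's underside. The arm is a steel bar 16 mm wide, 8 mm thick, reaching 104 mm from this point.
- keeper_knob (a point): Middle of the black upright knob on the keeper arm, 66 mm from the post's axis, 14 mm across and 30 mm tall; this point lies 15 mm above the arm's top face, 121.5 mm above the bench.
- vial_1: Loose capped vial, 25 mm across, 56 mm high, standing; origin at the centre of its underside. Bystander.
- vial_2: Loose capped vial, 25 mm across, 56 mm high, standing; origin at the centre of its underside. Bystander.
- beaker: Loose plastic beaker, 69 mm across, 83 mm high, standing; origin at the centre of its underside. Bystander.

How it is judged (in metres and radians):
On the way, in this order (a step that is already met when the one before it is completed fails the run):
1. the lid, turned backward, has dropped into the thread starts (z of lid in the frame of canister between 0.053 and 0.0585 m and angle between lid's own z axis and vertical below 0.06 rad), for 0.1 s.
2. the lid is screwed down to its stop (z of lid in the frame of canister below 0.052 m and angle between lid's own z axis and vertical below 0.06 rad), for 0.1 s.
3. the keeper arm is over the lid (value of joint keeper above 1.4 rad), for 0.1 s.
At the end, for the whole second after the job is handed in: The lid is on the canister, level within 3.5 degrees and screwed down to within 1.5 mm of its fully home height (its last 20 degrees or so of turn), at rest, and the keeper arm stands over it, at 1.4 rad or more (all of step 2 and z of lid in the frame of canister above 0.048 m and horizontal distance between lid and canister below 0.004 m and linear speed of lid below 0.02 m/s and value of joint keeper above 1.4 rad); the robot touches nothing.
It fails at once if the lid is taken off the canister (z of lid in the frame of canister above 0.083 m or horizontal distance between lid and canister above 0.012 m).
It fails at once if a vial or the beaker is moved or tipped (distance of any of vial_1, vial_2, beaker from where it was at the start of the episode above 0.03 m or angle between any of vial_1, vial_2, beaker's own z axis and vertical above 0.5 rad).
It also fails if it takes over 61 s, if anything falls off the work surface, if the arm or the gripper's body presses on something with over 40 N, if the wrist force passes 120 N, or if a joint passes its speed limit or range.

## Working session

There is one attempt and no reset: what is moved stays moved. The work goes in short steps, Python scripts to look and compute and a tool call to move; the robot and the scene stay as the last step left them, time stands still between calls to the robot, and variables do not carry over. Pictures are saved under pics/ and viewed, at most 10 in all, crops included, and the job is handed in when it is done.

Besides the shell and the picture viewer there is one more tool, called after "Emit:" as name([rows], argument=value, ...), one row to a line, values as JSON. carry_out: Moves the arm, as the interface text tells. Its arguments: {"type":"object","properties":{"moves":{"type":"array","items":{"type":"array"}}},"required":["moves"]}

```bash
mkdir -p pics
cat > look.py <<'E'
import cv2,numpy as np,json,sys
from station import ctrl,eyes
def snap(n,tag):
    s=eyes.snapshot(n); cv2.imwrite(f'pics/{tag}.png',s['img'])
    np.savez(f'pics/{tag}.npz',**{k:np.asarray(v) for k,v in s.items()}); return s
def ray(s,px):
    K,D=np.array(s['K'],float),np.array(s['D'],float)
    u=cv2.undistortPoints(np.array([[px]],float),K,D)[0,0]
    R=cv2.Rodrigues(np.array(s['rvec'],float))[0]; t=np.array(s['tvec'],float).ravel()
    return -R.T@t, R.T@np.array([u[0],u[1],1])
def atz(s,px,z):
    c,d=ray(s,px); return c+d*(z-c[2])/d[2]
def tri(s1,p1,s2,p2):
    c1,d1=ray(s1,p1);c2,d2=ray(s2,p2);d1/=np.linalg.norm(d1);d2/=np.linalg.norm(d2)
    A=np.c_[d1,-d2];k=np.linalg.lstsq(A,c2-c1,rcond=None)[0]
    a=c1+d1*k[0];b=c2+d2*k[1];return (a+b)/2,np.linalg.norm(a-b)
def proj(s,P):
    return cv2.projectPoints(np.array(P,float).reshape(-1,1,3),np.array(s['rvec'],float),np.array(s['tvec'],float),np.array(s['K'],float),np.array(s['D'],float))[0].reshape(-1,2)
def load(t): return dict(np.load(f'pics/{t}.npz'))
E
python3 - <<'E'
from look import *
for n in('scene','top'):
    s=snap(n,n+'0'); c,d=ray(s,(320,240)); print(n,c.round(),d.round(2))
print({k:np.round(v,3).tolist() for k,v in ctrl.get_state().items()})
E
```

```text
scene [   72. -1011.   623.] [ 0.42  0.78 -0.46]
top [ 280. -105. 1282.] [ 0.21 -0.02 -0.98]
{'time': 0.1, 'joints': [1.14, 0.314, -0.048, 1.21, 0.0, 1.571], 'joint_vel': [0.0, -0.0, 0.002, 0.001, -0.001, -0.001], 'joint_torque': [0.0, -54.077, 34.054, 0.011, 0.0, -0.0], 'ee_pos': [250.327, 544.7, 230.515], 'eef_rot': [-0.671, -3.069, 0.002], 'wrist_force': [-0.781, -0.123, -0.236], 'wrist_torque': [-0.008, -0.01, -0.005], 'gripper_force': 0.0, 'gripper_width': 85.843}
```

View pics/scene0.png

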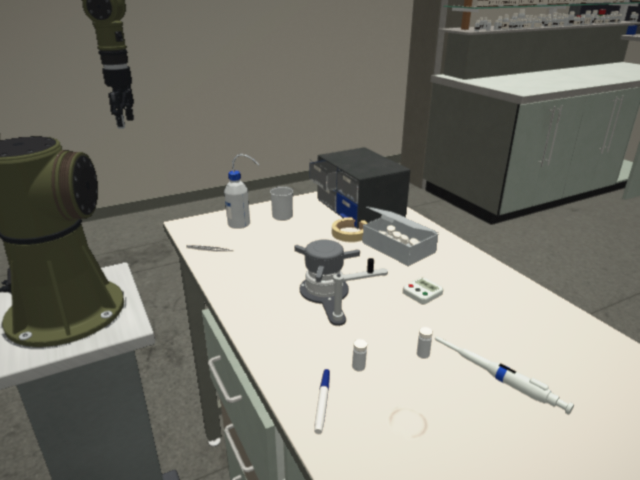

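View pics/top0.png

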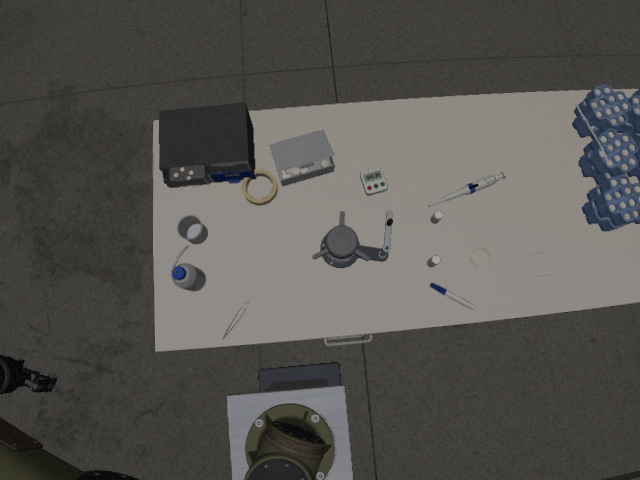

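The scene view shows the canister near (325,270), with the knob at (370,266), the vials at (360,354) and (425,342) and the beaker at (282,204). In the top view the lid is at (342,242), its wings point to about (342,214), (317,257) and (368,252), the post is at (383,255) and the knob at (390,222).

Run:
```python
from look import *
for t,(x,y) in (('top0',(295,195)),('scene0',(285,225))):
    im=cv2.imread(f'pics/{t}.png')[y:y+100,x:x+130]
    im=cv2.resize(im,None,fx=6,fy=6,interpolation=cv2.INTER_CUBIC)
    im=cv2.convertScaleAbs(im,alpha=1.3,beta=15)
    for k in range(0,130,10): cv2.putText(im,str(x+k),(k*6,8),0,.3,(0,0,255)); cv2.line(im,(k*6,10),(k*6,16),(0,0,255))
    for k in range(0,100,10): cv2.putText(im,str(y+k),(0,k*6+4),0,.3,(0,0,255)); cv2.line(im,(22,k*6),(28,k*6),(0,0,255))
    cv2.imwrite(f'pics/{t}_c.png',im)
```

```text
(no output)
```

View pics/top0_c.png

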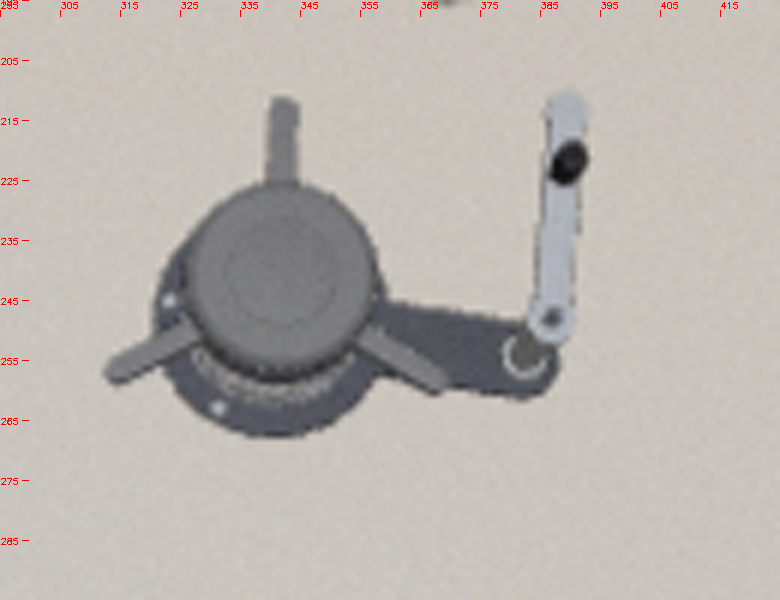

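View pics/scene0_c.png

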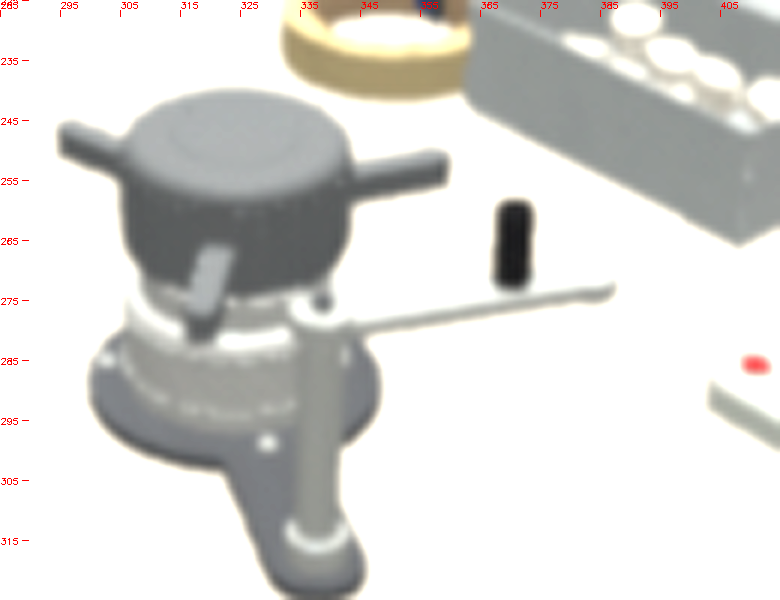

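The enlarged crops give these pixels:

| Feature | Top view | Scene view |
|---|---|---|
| Lid top centre | (342.1,240.1) | (324.5,248.8) |
| Post bolt | (386.8,247.8) | (338.7,275.3) |
| Knob middle | (389.7,222.1) | (370.7,266) |
| Wing tips | (342.3,211.2), (314.2,257.8), (368.8,259.7) | (295,247), (359,253), (319,275) |

Run:
```python
from look import *
T,S=load('top0'),load('scene0')
L,e=tri(T,(342.1,240.1),S,(324.5,248.8)); print('lid',L.round(1),e.round(1))
Pv,e=tri(T,(386.8,247.8),S,(338.7,275.3)); print('post',Pv.round(1),e.round(1),np.linalg.norm((Pv-L)[:2]))
Kn,e=tri(T,(389.7,222.1),S,(370.7,266)); print('knob',Kn.round(1),e.round(1),np.linalg.norm((Kn-Pv)[:2]))
a=np.degrees(np.arctan2(*(Pv-L)[[1,0]]))+90   # canister x axis world angle
k=np.degrees(np.arctan2(*(Kn-Pv)[[1,0]])); print('canister x',a,'keeper rad',np.radians(k-a))
L2=atz(T,(342.1,240.1),112);print('lid at z112',L2)
for p in((342.3,211.2),(314.2,257.8),(368.8,259.7)):
    w=atz(T,p,84); d=w-L; print('tip',w.round(1),np.hypot(*d[:2]).round(1),np.degrees(np.arctan2(d[1],d[0])).round(1))
for n,p1,p2 in(('v1',(435,260),(360,346)),('v2',(437,216),(426,333)),('bk',(193,231),(282,204))):
    print(n,[x.round(1) for x in tri(T,p1,S,p2)])
for p in ((195,240),(330,150)): print(atz(T,p,0).round())
```

```text
lid [ 524.2 -185.1  107. ] 2.0
post [ 493.4 -298.3  110.5] 3.2 117.26558528283324
knob [ 558.1 -312.3  120.9] 3.0 66.19261105052422
canister x -15.188713638002426 keeper rad 0.05178930257044281
lid at z112 [ 522.16170969 -184.4110219   112.        ]
tip [ 606.8 -194.8   84. ] 83.2 -6.7
tip [ 487.3 -108.7   84. ] 84.8 115.8
tip [ 469.4 -250.9   84. ] 85.6 -129.8
v1 [array([ 458.9, -435.8,   49.3]), np.float64(3.1)]
v2 [array([ 583. , -460.5,   48.8]), np.float64(7.3)]
bk [array([601.6, 219.1,  40.5]), np.float64(4.7)]
[583. 225.   0.]
[ 821. -184.    0.]
```

The measurements agree with the text: post to axis 117 mm (118 given), knob radius 66 mm and wing radius about 85 mm. The lid's wings stand at about -7°, 113° and -127°. The gaps are at -15°, 105° and 225°, so the lid has to turn back about 52°. I'll move over now, high and with the gripper shut.

Emit:
carry_out([
  [[0, 0, 0.15], [0, 0, 0], -1],
  [[0.03, -0.1, 0.25], [0, 0, 0], -1],
  [[0.3, -1, 0.25], [0, 0, 0], -1],
  [[0.3, -1, 0.25], [0, 0, 0], -1],
  [[0.3, -1, 0.25], [0, 0, 0], -1],
  [[0.3, -1, 0.25], [0, 0, 0], -1],
  [[0.3, -1, 0.25], [0, 0, 0], -1],
  [[0.3, -1, 0.25], [0, 0, 0], -1],
])

```text
time: 1.1
ee_pos: [370.3, 144.1, 331.2]
eef_rot: [0.671, 3.069, 0.0]
wrist_force: [1.6, 0.2, 0.1]
gripper_width: 0.2
gripper_force: 0.0
```

Emit:
carry_out([
  [[0.535, -0.93, -0.1], [0, 0, 0], -1],
  [[0.535, -0.93, -0.1], [0, 0, 0], -1],
  [[0.535, -0.93, -0.1], [0, 0, 0], -1],
  [[0.535, -0.93, -0.1], [0, 0, 0], -1],
  [[0.535, -0.93, -0.25], [0, 0, 0], -1],
  [[0.535, -0.93, -0.25], [0, 0, 0], -1],
  [[0.535, -0.93, -0.35], [0, 0, 0], -1],
  [[0.535, -0.93, -0.35], [0, 0, 0], -1],
])

```text
time: 2.1
ee_pos: [583.6, -227.7, 187.7]
eef_rot: [-0.674, -3.065, -0.001]
wrist_force: [-0.4, 1.0, 0.2]
gripper_width: -0.3
gripper_force: 0.0
```

Emit:
carry_out([
  [[0, 0, -0.15], [0, 0, 0], -1],
  [[0, 0, -0.28], [0, 0, 0], -1],
  [[0, 0, -0.315], [0, 0, 0], -1],
  [[0, 0, -0.315], [0, 0, 0], -1],
])

```text
time: 2.6
ee_pos: [584.0, -225.8, 65.2]
eef_rot: [-0.671, -3.068, -0.0]
wrist_force: [0.1, 0.1, 0.9]
gripper_width: 0.1
gripper_force: 0.0
```

Run:
```python
from look import *
a=snap('top','top1');b=snap('scene','scene1')
f=lambda s,x,y:cv2.resize(s['img'][y:y+100,x:x+130],None,fx=5,fy=5,interpolation=cv2.INTER_CUBIC)[:, :400 if 0 else None]
im=np.vstack([cv2.resize(f(a,295,185),(390,300)),cv2.resize(f(b,285,215),(390,300))]); im=np.hstack([cv2.resize(f(a,295,185),(400,308)),cv2.resize(f(b,285,215),(400,308))])
cv2.imwrite('pics/c1.png',cv2.convertScaleAbs(im,alpha=1.2,beta=10))
print(ctrl.get_state()['ee_pos'],ctrl.get_state()['wrist_force'])
```

```text
[ 585.97491896 -226.52843318   67.59292988] [ 0.41461559  0.36236185 -0.3081486 ]
```

View pics/c1.png

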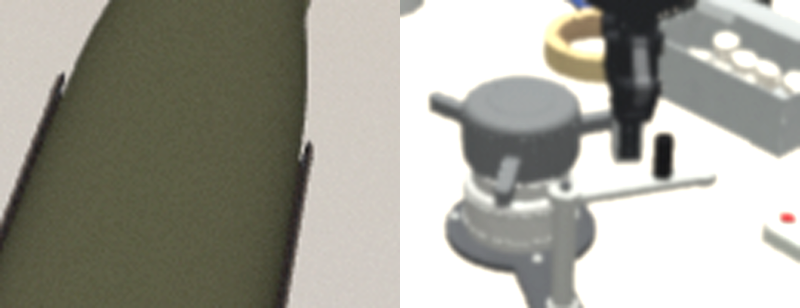

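The camera shows the closed fingertips at about (628,155) in the right half of the crop, clear of the front wing on its clockwise side and at wing level. Now I'll push anticlockwise along the arc.

Emit:
carry_out([
  [[0.009, 0.018, 0], [0, 0, 0.017], -1],
  [[0.018, 0.035, 0], [0, 0, 0.034], -1],
  [[0.024, 0.054, 0], [0, 0, 0.051], -1],
  [[0.028, 0.073, 0], [0, 0, 0.067], -1],
  [[0.031, 0.092, 0], [0, 0, 0.084], -1],
  [[0.031, 0.111, 0], [0, 0, 0.1], -1],
  [[0.029, 0.13, 0], [0, 0, 0.117], -1],
  [[0.026, 0.149, 0], [0, 0, 0.134], -1],
])

```text
time: 3.7
ee_pos: [596.9, -166.7, 68.4]
eef_rot: [-0.646, 3.07, -0.004]
wrist_force: [0.9, 0.1, 0.1]
gripper_width: -0.3
gripper_force: 0.7
```

Run:
```python
from look import *
b=snap('scene','scene2')
cv2.imwrite('pics/c2.png',cv2.convertScaleAbs(cv2.resize(b['img'][225:325,275:405],None,fx=5,fy=5,interpolation=cv2.INTER_CUBIC),alpha=1.3,beta=20))
S=load('scene0')
for z in (111,101.5,96): print(z,proj(b,[[523,-185,z]]))
```

```text
111 [[323.5529177  247.36163107]]
101.5 [[323.52961761 251.21901278]]
96 [[323.51621493 253.43772632]]
```

View pics/c2.png

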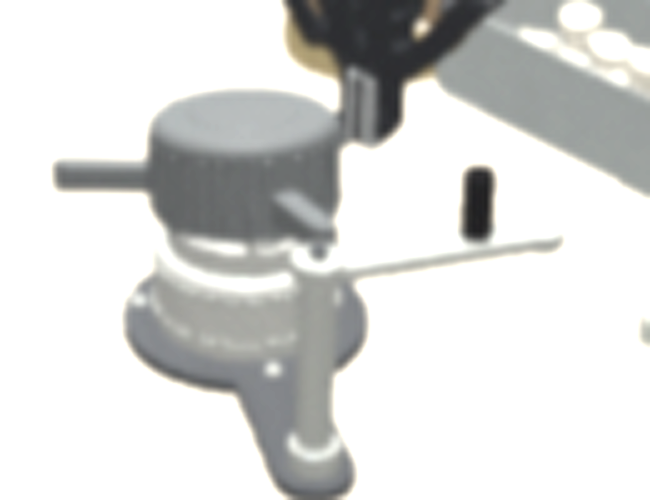

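The lid's wings have turned with the finger: tips at (286,260) and (341,272), lid-top centre still at about (323,249). It hasn't dropped yet, so I'll push on a little.

Emit:
carry_out([
  [[-0.003, 0.009, 0], [0, 0, 0.008], -1],
  [[-0.006, 0.0185, 0], [0, 0, 0.017], -1],
  [[-0.009, 0.027, 0], [0, 0, 0.025], -1],
  [[-0.009, 0.027, 0], [0, 0, 0.025], -1],
])

```text
time: 4.25
ee_pos: [593.0, -156.0, 67.7]
eef_rot: [-0.877, 3.013, -0.003]
wrist_force: [1.3, 0.0, 2.5]
gripper_width: -0.1
gripper_force: 0.6
```

Run:
```python
from look import *
s0=cv2.imread('pics/scene0.png');s2=cv2.imread('pics/scene2.png');b=snap('scene','scene3')['img']
# lid height: vertical profile at column 315 and template shift of the lid's top disc
for n,i in(('0',s0),('2',s2),('3',b)):
    t=s0[238:262,306:340]; r=cv2.matchTemplate(i[228:275,298:348],t,cv2.TM_CCOEFF_NORMED); _,v,_,p=cv2.minMaxLoc(r); print(n,v,p, i[234:292:2,318].mean(1).astype(int).tolist())
```

```text
0 0.9999997615814209 (8, 10) [228, 228, 225, 157, 126, 127, 127, 127, 124, 126, 127, 110, 75, 59, 59, 60, 82, 120, 121, 126, 127, 117, 67, 63, 108, 124, 106, 108, 110]
2 0.9104902148246765 (8, 11) [231, 231, 232, 230, 197, 130, 128, 128, 127, 129, 117, 80, 69, 68, 67, 67, 65, 65, 65, 92, 181, 117, 116, 182, 173, 128, 110, 112, 112]
3 0.9545160531997681 (8, 13) [231, 231, 231, 231, 223, 147, 129, 129, 129, 129, 129, 130, 109, 74, 66, 63, 63, 63, 62, 63, 63, 86, 116, 182, 173, 128, 110, 111, 112]
```

Run:
```python
from look import *
i=cv2.imread('pics/scene3.png'); cv2.imwrite('pics/c3.png',cv2.convertScaleAbs(cv2.resize(i[225:325,275:405],None,fx=6,fy=6,interpolation=cv2.INTER_CUBIC),alpha=1.3,beta=20))
b=load('scene3')
for z in(78,68): print(z,proj(b,[[523+86*np.cos(np.radians(a)),-185+86*np.sin(np.radians(a)),z] for a in(160,165,170,-70,-75,-80)]).round(1).tolist())
```

```text
78 [[284.2, 263.3], [284.6, 265.1], [285.3, 266.8], [354.4, 274.5], [352.0, 275.9], [349.4, 277.1]]
68 [[284.3, 267.3], [284.8, 269.1], [285.5, 270.8], [354.2, 278.6], [351.8, 280.0], [349.2, 281.2]]
```

View pics/c3.png

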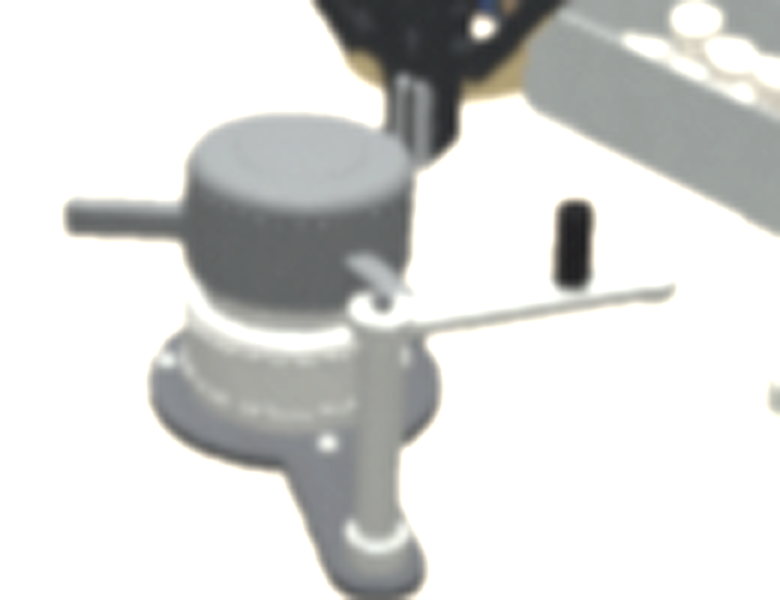

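The lid has dropped 3–4 px, about 9 mm, and sits level on the neck, with its front wing at roughly 33–35°. I'll back off, lift, and cross to the wing's other side.

Emit:
carry_out([
  [[0.008, -0.024, 0], [0, 0, 0], -1],
  [[0.008, -0.024, 0.1], [0, 0, 0], -1],
  [[0.008, -0.024, 0.16], [0, 0, 0], -1],
  [[-0.05, 0.05, 0.16], [0, 0, 0.03], -1],
  [[-0.113, 0.104, 0.16], [0, 0, 0.06], -1],
  [[-0.113, 0.104, 0.16], [0, 0, 0.09], -1],
  [[-0.113, 0.104, 0.16], [0, 0, 0.11], -1],
  [[-0.113, 0.104, 0.1], [0, 0, 0.11], -1],
])

```text
time: 5.3
ee_pos: [547.8, -115.1, 106.9]
eef_rot: [-1.848, 2.537, -0.005]
wrist_force: [0.7, -0.1, -0.1]
gripper_width: -0.0
gripper_force: 0.0
```

Emit:
carry_out([
  [[0, 0, -0.06], [0, 0, 0], -1],
  [[0, 0, -0.11], [0, 0, 0], -1],
  [[0, 0, -0.11], [0, 0, 0], -1],
])

```text
time: 5.68
ee_pos: [544.5, -114.4, 59.9]
eef_rot: [1.847, -2.538, -0.004]
wrist_force: [-1.5, -0.1, 0.3]
gripper_width: 0.1
gripper_force: 0.0
```

Emit:
carry_out([
  [[0.018, -0.007, 0], [0, 0, -0.017], -1],
  [[0.035, -0.0155, 0], [0, 0, -0.033], -1],
  [[0.051, -0.026, 0], [0, 0, -0.05], -1],
  [[0.066, -0.038, 0], [0, 0, -0.067], -1],
  [[0.08, -0.052, 0], [0, 0, -0.083], -1],
  [[0.092, -0.067, 0], [0, 0, -0.1], -1],
  [[0.103, -0.083, 0], [0, 0, -0.117], -1],
  [[0.1115, -0.1005, 0], [0, 0, -0.133], -1],
])

```text
time: 6.68
ee_pos: [591.4, -155.0, 62.5]
eef_rot: [-0.654, 3.072, -0.001]
wrist_force: [-0.7, 0.0, 0.1]
gripper_width: -0.0
gripper_force: 0.1
```

Emit:
carry_out([
  [[0.007, -0.018, 0], [0, 0, -0.017], -1],
  [[0.012, -0.037, 0], [0, 0, -0.033], -1],
  [[0.015, -0.056, 0], [0, 0, -0.05], -1],
  [[0.016, -0.075, 0], [0, 0, -0.067], -1],
  [[0.015, -0.0945, 0], [0, 0, -0.083], -1],
  [[0.012, -0.114, 0], [0, 0, -0.1], -1],
  [[0.007, -0.1325, 0], [0, 0, -0.117], -1],
  [[0.0025, -0.1445, 0], [0, 0, -0.128], -1],
])

```text
time: 7.68
ee_pos: [592.2, -213.0, 62.6]
eef_rot: [0.599, 3.082, -0.001]
wrist_force: [0.4, 0.1, -0.2]
gripper_width: 0.2
gripper_force: 0.1
```

Emit:
carry_out([
  [[-0.004, -0.009, 0], [0, 0, -0.008], -1],
  [[-0.008, -0.0175, 0], [0, 0, -0.016], -1],
])

```text
time: 7.92
ee_pos: [589.0, -219.8, 62.6]
eef_rot: [0.752, 3.049, -0.0]
wrist_force: [-0.1, 0.5, -0.5]
gripper_width: -0.3
gripper_force: 0.1
```

Run:
```python
from look import *
b=snap('scene','scene4');i=b['img']
cv2.imwrite('pics/c4.png',cv2.convertScaleAbs(cv2.resize(i[225:325,275:405],None,fx=6,fy=6,interpolation=cv2.INTER_CUBIC),alpha=1.3,beta=20))
print(i[234:292:2,318].mean(1).astype(int).tolist(),ctrl.get_state()['wrist_force'])
print(proj(b,[[523+86*np.cos(np.radians(a)),-185+86*np.sin(np.radians(a)),z] for z in(72,) for a in(65,70,75,80,195,200,205,210)]).round(1).tolist())
```

```text
[231, 231, 231, 231, 231, 229, 170, 131, 129, 130, 130, 129, 126, 130, 122, 85, 69, 60, 61, 61, 62, 61, 63, 135, 170, 127, 110, 111, 112] [ 0.13525097 -0.1932586   0.03618775]
[[321.3, 244.5], [318.1, 244.6], [314.9, 244.9], [311.8, 245.3], [293.6, 277.2], [296.0, 278.5], [298.7, 279.7], [301.6, 280.8]]
```

View pics/c4.png

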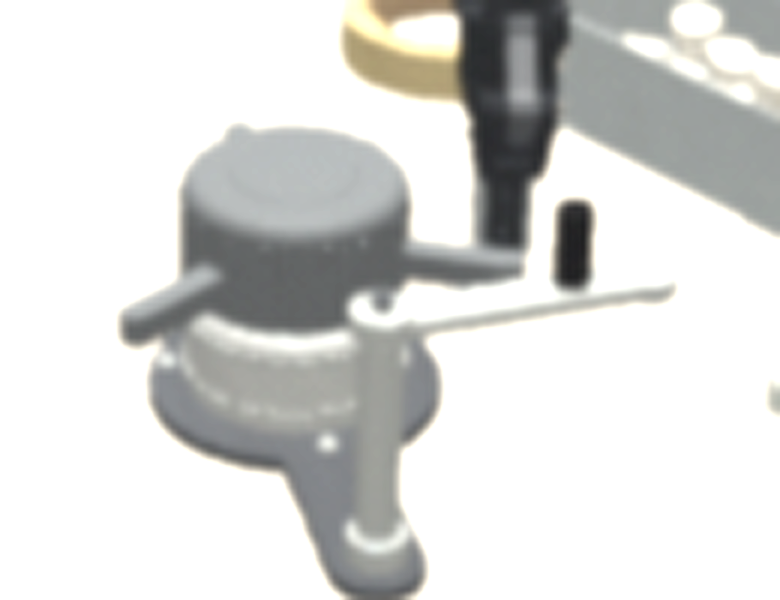

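The lid is down near home: top centre at (324,255), left wing tip at (296,279), about 198° against 195° at the stop. I'll press on gently to the stop.

Emit:
carry_out([
  [[-0.0025, -0.004, 0], [0, 0, -0.004], -1],
  [[-0.005, -0.0085, 0], [0, 0, -0.008], -1],
  [[-0.005, -0.0085, 0], [0, 0, -0.008], -1],
])

```text
time: 8.35
ee_pos: [587.4, -222.3, 61.9]
eef_rot: [0.824, 3.03, 0.001]
wrist_force: [2.9, 1.8, 0.7]
gripper_width: 0.2
gripper_force: 1.9
```

Emit:
carry_out([
  [[-0.0025, -0.004, 0], [0, 0, -0.004], -1],
  [[-0.005, -0.0085, 0], [0, 0, -0.008], -1],
  [[-0.005, -0.0085, 0], [0, 0, -0.008], -1],
])

```text
time: 8.72
ee_pos: [587.0, -223.9, 62.1]
eef_rot: [0.898, 3.007, 0.008]
wrist_force: [7.3, 8.2, 0.5]
gripper_width: -0.0
gripper_force: 5.2
```

The wrist force climbs to 11 N with almost no motion, so the lid is at its stop. I'll back off, lift, and go behind the keeper knob.

Emit:
carry_out([
  [[0.018, 0.034, 0], [0, 0, 0.02], -1],
  [[0.018, 0.034, 0.15], [0, 0, 0.02], -1],
  [[0.018, 0.034, 0.28], [0, 0, 0.02], -1],
  [[-0.086, -0.3, 0.28], [0, 0, 0], -1],
  [[-0.086, -0.3, 0.28], [0, 0, 0], -1],
  [[-0.086, -0.3, 0.28], [0, 0, 0], -1],
  [[-0.086, -0.3, 0.15], [0, 0, 0], -1],
  [[-0.086, -0.3, 0.13], [0, 0, 0], -1],
])

```text
time: 9.72
ee_pos: [546.7, -343.9, 109.4]
eef_rot: [-0.899, -3.002, -0.003]
wrist_force: [-0.8, -0.0, 0.3]
gripper_width: -0.1
gripper_force: 0.0
```

Run:
```python
from look import *
b=snap('scene','scene5');i=b['img']
cv2.imwrite('pics/c5.png',cv2.convertScaleAbs(cv2.resize(i[225:325,285:415],None,fx=6,fy=6,interpolation=cv2.INTER_CUBIC),alpha=1.3,beta=20))
print(ctrl.get_state()['ee_pos'])
```

```text
[ 547.51962146 -344.03800288  110.18776432]
```

View pics/c5.png

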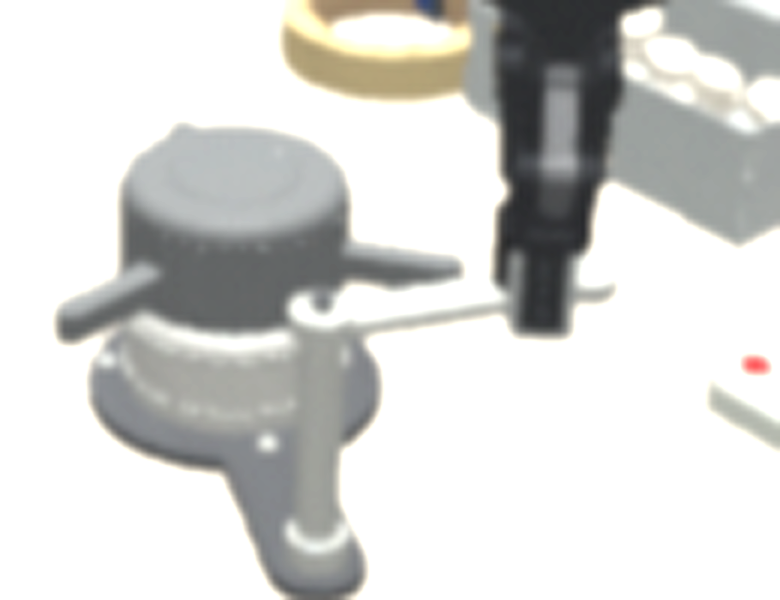

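The fingers' lower end, at (375,280), stands on the near (-y) side of the knob and hides it. I'll push the knob round the post.

Emit:
carry_out([
  [[0.001, 0.037, 0.01], [0, 0, 0.028], -1],
  [[0.013, 0.063, 0.01], [0, 0, 0.055], -1],
  [[0.019, 0.0855, 0.01], [0, 0, 0.078], -1],
  [[0.022, 0.108, 0.01], [0, 0, 0.1], -1],
  [[0.022, 0.131, 0.01], [0, 0, 0.122], -1],
  [[0.019, 0.154, 0.01], [0, 0, 0.144], -1],
  [[0.013, 0.176, 0.01], [0, 0, 0.167], -1],
  [[0.0035, 0.197, 0.01], [0, 0, 0.189], -1],
])

```text
time: 10.78
ee_pos: [552.3, -266.8, 119.3]
eef_rot: [-0.945, 2.995, -0.003]
wrist_force: [0.2, -2.0, -0.3]
gripper_width: -0.1
gripper_force: 0.7
```

Emit:
carry_out([
  [[-0.0105, 0.017, 0], [0, 0, 0.019], -1],
  [[-0.023, 0.033, 0], [0, 0, 0.039], -1],
  [[-0.035, 0.045, 0], [0, 0, 0.056], -1],
  [[-0.044, 0.0525, 0], [0, 0, 0.067], -1],
  [[-0.0535, 0.059, 0], [0, 0, 0.078], -1],
  [[-0.0535, 0.059, 0], [0, 0, 0.078], -1],
])

```text
time: 11.52
ee_pos: [530.7, -243.0, 119.0]
eef_rot: [-1.637, 2.681, -0.002]
wrist_force: [0.4, -0.5, 0.3]
gripper_width: 0.0
gripper_force: 0.0
```

Emit:
carry_out([
  [[-0.0035, 0.0025, 0], [0, 0, 0.004], -1],
  [[-0.007, 0.005, 0], [0, 0, 0.008], -1],
  [[-0.007, 0.005, 0], [0, 0, 0.008], -1],
])

```text
time: 11.9
ee_pos: [527.2, -241.4, 117.5]
eef_rot: [-1.704, 2.639, -0.0]
wrist_force: [0.9, -0.5, 0.2]
gripper_width: -0.2
gripper_force: 0.4
```

Emit:
carry_out([
  [[-0.004, 0.002, 0], [0, 0, 0.004], -1],
  [[-0.008, 0.004, 0], [0, 0, 0.008], -1],
  [[-0.008, 0.004, 0], [0, 0, 0.008], -1],
])

```text
time: 12.28
ee_pos: [526.8, -240.6, 117.8]
eef_rot: [-1.769, 2.592, -0.006]
wrist_force: [10.0, -2.4, -5.6]
gripper_width: -0.3
gripper_force: 4.7
```

The hard stop is reached (10 N). I'll back off, lift clear and check.

Emit:
carry_out([
  [[0.03, -0.01, 0], [0, 0, 0], -1],
  [[0.06, -0.02, 0], [0, 0, 0], -1],
  [[0.06, -0.02, 0.15], [0, 0, 0], -1],
  [[0.06, -0.02, 0.3], [0, 0, 0], -1],
  [[0.06, -0.02, 0.45], [0, 0, 0], -1],
  [[-0.1, 0.75, 0.45], [0, 0, 0], -1],
  [[-0.1, 0.75, 0.45], [0, 0, 0], -1],
  [[-0.1, 0.75, 0.45], [0, 0, 0], -1],
])

```text
time: 13.28
ee_pos: [509.5, -62.8, 297.3]
eef_rot: [1.768, -2.596, -0.0]
wrist_force: [0.7, 0.6, -0.2]
gripper_width: -0.2
gripper_force: 0.0
```

Emit:
carry_out([
  [[-0.1, 0.45, 0], [0, 0, 0], -1],
  [[-0.1, 0.45, 0], [0, 0, 0], -1],
  [[-0.1, 0.45, 0], [0, 0, 0], -1],
  [[-0.1, 0.45, 0], [0, 0, 0], -1],
])

```text
time: 13.78
ee_pos: [468.9, 119.2, 297.3]
eef_rot: [1.778, -2.59, -0.001]
wrist_force: [0.2, -1.5, -0.2]
gripper_width: 0.1
gripper_force: 0.0
```

Run:
```python
from look import *
a=snap('top','top6');b=snap('scene','scene6')
f=lambda i,x,y:cv2.resize(i[y:y+100,x:x+130],(520,400)if 0 else (400,308),interpolation=cv2.INTER_CUBIC)
im=np.vstack([np.hstack([f(a['img'],295,195),f(b['img'],275,225)]),np.hstack([cv2.resize(a['img'],(360,270)),cv2.resize(b['img'],(360,270)),np.zeros((270,80,3),np.uint8)])])
cv2.imwrite('pics/c6.png',cv2.convertScaleAbs(im,alpha=1.2,beta=15)); print(ctrl.get_state()['ee_pos'])
i=b['img'];print(i[234:292:2,318].mean(1).astype(int).tolist())
```

```text
[469.80450483 116.09114232 297.2160732 ]
[228, 228, 228, 228, 228, 224, 151, 128, 126, 127, 127, 126, 124, 127, 119, 82, 71, 60, 60, 59, 61, 61, 59, 137, 168, 125, 107, 109, 109]
```

View pics/c6.png

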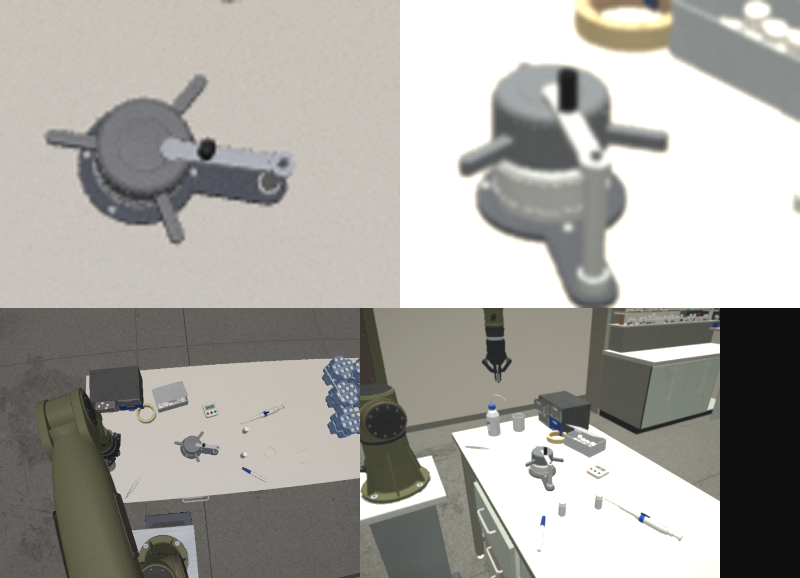

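The keeper bar lies over the lid towards its axis, with the post bolt at (388,248) and the bar end at (352,243) in the top view. The lid is low and level, the vials and beaker stand where they were, and the robot is clear. Handing in.

```bash
python3 -c "
from station import workorder
print(workorder.finish_job())"
```

```text
the job is handed in; nothing more can be done
None
```

The lid was turned back until it dropped into the thread starts, then screwed clockwise to its stop, and the keeper arm was swung over it to its hard stop. The last pictures show the vials and beaker standing where they were; the job is handed in, but no verdict came back.

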